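# Set an eyelet through the press guard

### The arm

A 6-joint arm with a two-finger parallel gripper is mounted at the origin on the work surface. World frame = base frame: x ahead of the robot, y to its left, z up, the work surface at z = 0. Lengths are in m, angles in rad, forces in N, time in s.
With the tool pointing down it reaches from about 0.375 to 0.9 m from the base axis. Payload 3.1 kg.
Tool frame: the origin (TCP) lies midway between the tips of the shut fingers; the grasp point (between the pads) lies 19 mm behind it (manip.grasp_offset is the distance from the TCP to the grasp point, in m); z points along the fingers, y is the line along which they close (so a half turn about z gives the same grasp; the last joint's range is limited). The gripper opens to 85 mm and grips with 20 to 120 N. Pads are 22 mm wide; open, the fingers measure 114 mm over their backs; the gripper's body (76 mm by 85 mm) begins 54 mm behind the grasp point. The pads swing forward as they close: fully open they stand 13 mm farther back than shut.
Start: joints at [1.103, 0.527, 1.433, -0, 1.181, -0.178], TCP at [0.179, 0.599, 0.231] pointing down, gripper open.
Joint ranges: [-3.08, 3.08], [-0.75, 2.2], [0.22, 2.44], [-1.43, 4.57], [0, 2.65], [-2.85, 2.85]. Speed limits (rad/s): [2.79, 2.79, 3.14, 3.14, 3.14, 3.14].

### API

Orientations are given as a unit quaternion [x, y, z, w].
In Python, from station import sensors, cams, order, manip gives the robot as it stands.
- The arm moves only by the tool move_arm, never from a script. Its argument "targets" is a list of rows, each an object of numbers: "dx", "dy", "dz": the shift along the world's x, y, z normalised to -1 to 1, where 1 is 25 mm; "rx", "ry", "rz": the turn, a rotation vector about the world's x, y, z normalised to -1 to 1, where 1 is 30 degrees. A call has exactly 10 rows; each row shifts and turns the commanded pose from where the row before left it; what a row does not reach is not made up. A row lasts 1/8 s, in which the tool goes at most 62.5 mm and 10.7 degrees, less where a joint would pass 70% of its speed; a pose out of reach is approached as far as the arm can. A call with a number of a shift or a turn outside -1 to 1 is refused whole. A call with a gripper value outside its range is refused whole. "claw" is the opening in per cent of the stroke, from 0 (shut) to 100 (fully open), set as the call begins (left out, the last holds). The fingers move at their own pace and stop on an object; "newtons" is the grip in N (left out, the last holds). Time passes only in rows, so rows that do not move let the fingers close, or fill a call up. It gives the time, the measured TCP pose, the force, the opening and the grip force at its end, in the units of the state.
- sensors.sense(): the state, without advancing time (a new reading comes with each control period).
- cams.snapshot(name): name is "side" or "top"; returns the picture (384x512x3 uint8, red, green, blue); there is no depth.
- cams.camera_model(name): a dict with "fx", "fy", "cx", "cy" (pixels), "distortion" ([k1, k2, p1, p2, k3] as OpenCV has them; the pictures are not rectified), "extrinsics" (4x4, takes a point from world to camera coordinates). Camera axes: x right, y down, z forward; pixel columns grow to the right and rows downward; lengths in m; the calibration is good to about 2 mm. A picture is of the moment at which its call begins. camera_model takes no time and is no camera call.
- order.sign_off(): hands the job in; it is judged then, once.
The state is a dict: "t": time; "q": joint angles; "qd": joint speeds; "tau": joint torques, N m; "tcp_pos": TCP position; "tool_rot": TCP orientation; "force": force on the tool from outside, world axes, zero at the start; "ft_torque": the same for the moment, N m; "finger_gap": opening from 0.0 (shut) to 1.0 (fully open); "gripper_force": force on a finger pad.
Only numpy, scipy, OpenCV 4.12 (cv2) and the standard library are available. Lean on these libraries where they do the work, as an engineer would, in place of code of your own. Each camera call takes 0.05 s, during which the arm holds its last target. There are 200 camera calls.

### The job

Set the eyelet in the tag: with the fingertips, push the press's orange-fronted carriage fully home; only then reach down through the window in the yellow guard and press the red lever pad fully down, hold it down for one second, let it come back up and withdraw. Never touch the guard, and neither move nor pick up anything else on the table.

Things in the scene. Friction and masses are not known exactly. Their poses are not given: they have to be found in the camera images.
- press: Bench eyelet press, fixed to the table: grey base plate, blue column, everything under a yellow-framed clear guard hood. Origin on the table under the middle of the hood; its x axis runs from the open carriage end (front) to the blue column (back), y to the left, z up. The hood covers x -102 to +102 mm, y -102 to +102 mm; the base plate in front of it (x -260 to -100, 130 mm wide) is 10 mm thick.
- guard: The guard hood: same origin and axes as press. Clear front, sides and back, and a top panel 5 mm thick sloping up by 15 degrees towards the back: its upper side is 126 mm above the table at the front edge and 180 mm at the back. In the panel is one window (see window_center); in the front below 56 mm height is a slot for the carriage. Must not be touched.
- window_center (a point): Middle of the rectangular window in the hood's yellow sloping top panel, half-way through the panel, 139 mm above the table. The window measures 79 mm along the press's x (seen from straight above) and 100 mm along its y; the lever's red pad lies straight below. Axes as press. Its far edge stands at about 152 mm height, its near edge at about 131 mm.
- lever_pad (a point): Middle of the upper face of the red pad (36 mm along x, 44 mm along y) at the front end of the press lever; moves with the lever. Raised, it is 118 mm above the table, about 20 mm under the window; pressed fully down it is 29 mm lower, straight down within 5 mm.
- lever (a joint): Lever angle in rad: 0 raised (rest), 0.25 fully down on its stop. The lever is hinged by the column, 117 mm behind the pad's middle. A spring raises it: about 3 N at the pad to start it moving, about 6 N fully down; when let go it comes back up by itself.
- carriage_face (a point): Middle of the orange front face of the carriage, an aluminium block 205 mm long, 104 mm wide, 32 mm high that carries the green tag; the face is square to the press's x axis, looks towards the press's -x, and spans heights 13 to 45 mm. Axes as press. It slides only along the press's x axis. Fully home the face is 155 mm in front of the press origin (53 mm in front of the hood).
- carriage (a joint): How far the carriage has been pushed in, in m: 0 fully drawn out, 0.070 fully home against its stop. Stiff (about 2 N) and stays where it is left.
- spool_orange: Small thread spool wound orange, white rims, standing, 36 mm across, 40 mm high; origin at the centre of its underside. Bystander.
- spool_green: Small thread spool wound green, white rims, standing, 36 mm across, 40 mm high; origin at the centre of its underside. Bystander.
- spool_blue: Small thread spool wound blue, white rims, standing, 36 mm across, 40 mm high; origin at the centre of its underside. Bystander.
- tape_roll: Roll of yellow tape lying flat, 76 mm across, 22 mm high; origin at the centre of its underside. Bystander.
- glue_jar: Small jar with black cap, 48 mm across, 55 mm high; origin at the centre of its underside. Bystander.
- eyelet_tray: Grey open tray for eyelets, 100 x 70 x 30 mm; origin at the centre of its underside. Bystander.
- screwdriver: Screwdriver, 160 mm long, lying along its x axis. Bystander.

How it is judged:
On the way, in this order (a step that is already met when the one before it is completed fails the run):
1. the carriage is fully home, with the lever still up (value of joint carriage above 0.0665 m and value of joint lever below 0.06 rad), for 0.2 s.
2. the lever is held fully down with the carriage home (value of joint lever above 0.225 rad and value of joint carriage above 0.0665 m), for 0.7 s.
At the end, for the whole second after the job is handed in: The carriage is home (within 3.5 mm of its stop), the lever has been held at least 0.225 rad down for 0.7 s and is back up (below 0.03 rad), and all loose things are within 20 mm of where they started (value of joint carriage above 0.0665 m and value of joint lever below 0.03 rad and velocity of joint lever below 0.05 rad/s and distance of each of spool_orange, spool_green, spool_blue, tape_roll, glue_jar, eyelet_tray, screwdriver from where it was at the start of the episode below 0.02 m); the robot touches nothing.
It fails at once if the press is touched with anything but the fingers (contact force between the arm and press above 0.5 N).
It fails at once if the robot touches the guard (contact force between any of the fingers, the arm and guard above 0.5 N).
It fails at once if the lever is pressed before the carriage is home (value of joint lever above 0.1 rad and value of joint carriage below 0.0655 m).
It fails at once if a bystander is pushed, lifted or carried away (distance of any of spool_orange, spool_green, spool_blue, tape_roll, glue_jar, eyelet_tray, screwdriver from where it was at the start of the episode above 0.02 m).
It also fails if it takes over 51 s, if anything falls off the work surface, if the arm or the gripper's body presses on something with over 40 N, if the wrist force passes 120 N, or if a joint passes its speed limit or range.

## Working session

There is one attempt and no reset: what is moved stays moved. The work goes in short steps, Python scripts to look and compute and a tool call to move; the robot and the scene stay as the last step left them, time stands still between calls to the robot, and variables do not carry over. Pictures are saved under pics/ and viewed, at most 10 in all, crops included, and the job is handed in when it is done.

Besides the shell and the picture viewer there is one more tool, called as a command line: name --argument value ..., lists and objects as JSON in quotes. move_arm: Moves the arm, as the interface text tells. Scaled input: -1 to 1 covers 25 mm each way for a shift and 30 degrees each way for a turn. Its arguments: {"type":"object","properties":{"targets":{"type":"array"},"claw":{"type":"number"},"newtons":{"type":"number"}},"required":["targets"]}

```bash
mkdir -p pics; python3 - <<'E'
from station import sensors,cams
import cv2,json
for n in("top","side"):
    im=cams.snapshot(n); cv2.imwrite(f"pics/{n}0.png",cv2.resize(im[:,:,::-1],(800,600),interpolation=cv2.INTER_CUBIC)); cv2.imwrite(f"{n}raw.png",im[:,:,::-1])
    m=cams.camera_model(n); print(n,m)
s=sensors.sense();print(s)
E
```

```text
top {'fx': 397.7390566705687, 'fy': 397.7390566705687, 'cx': 254.41842554725102, 'cy': 192.28903492545646, 'distortion': array([0.03624263, 0.        , 0.        , 0.        , 0.        ]), 'extrinsics': array([[-0.01954702, -0.99951731, -0.02414678,  0.05697798],
       [-0.99108602,  0.02255415, -0.13130049,  0.64084499],
       [ 0.13178172,  0.02136501, -0.99104849,  0.88544088],
       [ 0.        ,  0.        ,  0.        ,  1.        ]])}
side {'fx': 408.9290494214986, 'fy': 408.9290494214986, 'cx': 265.01793624384226, 'cy': 187.9158605198166, 'distortion': array([-0.04893315,  0.        ,  0.        ,  0.        ,  0.        ]), 'extrinsics': array([[ 0.95130944, -0.30763012, -0.01934045, -0.5910794 ],
       [-0.19028248, -0.53674696, -0.82200686,  0.23099624],
       [ 0.24249314,  0.78566304, -0.56914908,  0.79541579],
       [ 0.        ,  0.        ,  0.        ,  1.        ]])}
{'t': 0.1, 'q': array([ 1.10251762e+00,  5.28374890e-01,  1.43378733e+00, -2.13264337e-05,
        1.18141710e+00, -1.78513637e-01]), 'qd': array([ 0.00123152, -0.00160371, -0.00443904, -0.00046499, -0.00085953,
       -0.00118004]), 'tau': array([-6.66707615e-05, -4.43310535e+01, -1.78586555e+01, -2.85365631e-04,
        3.96961783e-03, -8.15963062e-06]), 'tcp_pos': array([0.17826426, 0.59835397, 0.23042626]), 'tool_rot': array([ 1.44372108e-01,  9.89522970e-01, -9.44974806e-04, -3.06320282e-04]), 'force': array([-0.04622707, -0.25257451, -0.50079923]), 'ft_torque': array([ 0.00933184,  0.03153434, -0.00709767]), 'gripper_force': 0.0, 'finger_gap': 0.9957838867499371}
```

View pics/top0.png

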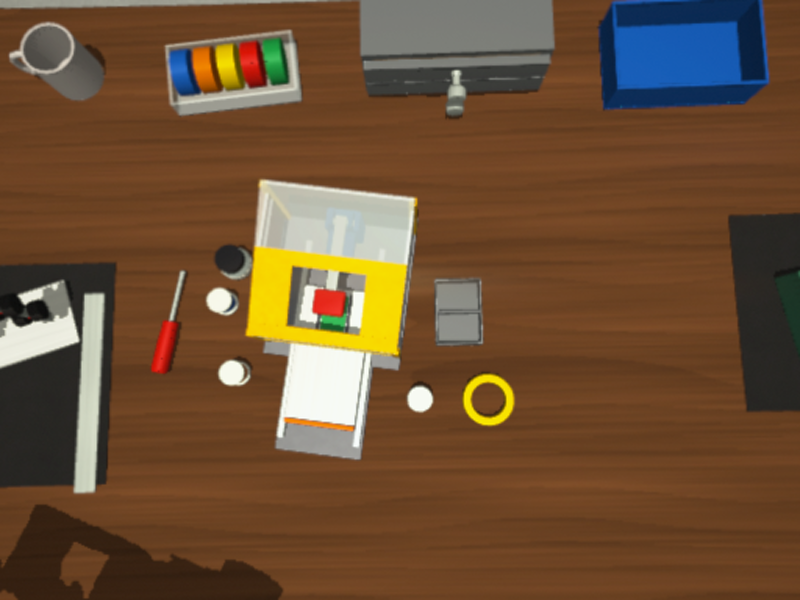

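View pics/side0.png

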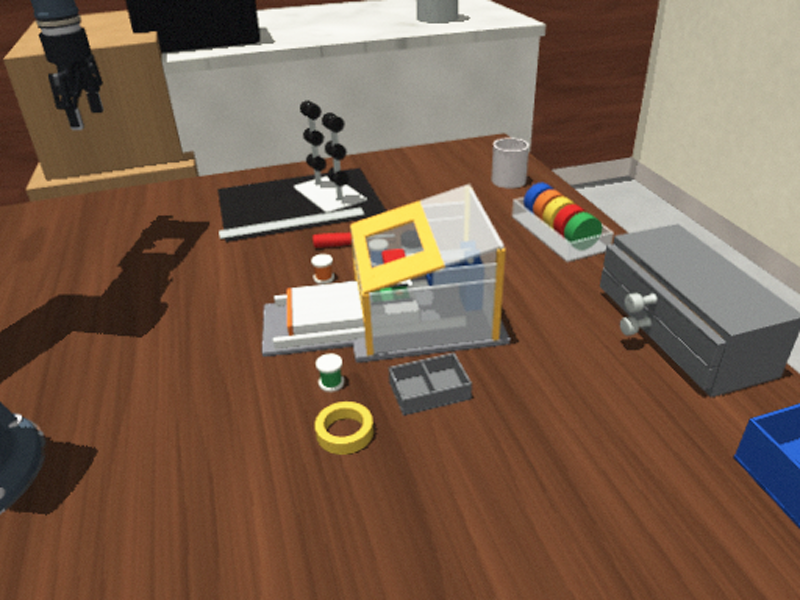

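The top view shows the press yawed slightly clockwise. Its yellow panel's front corners are near (248,335) and (400,355), and the plate's front corners near (276,448) and (360,459). The orange edge runs from (285,419) to (354,429), and the red pad is near (330,302). The side view agrees: panel corners at (352,222) and (364,290). The bystanders stand clear of the press axis. I'll fit the pose next.

```bash
cat > h.py <<'E'
import numpy as np,cv2
from station import cams
from scipy.optimize import least_squares
def proj(n,P):
    m=cams.camera_model(n);E=m["extrinsics"]
    K=np.array([[m["fx"],0,m["cx"]],[0,m["fy"],m["cy"]],[0,0,1]])
    return cv2.projectPoints(np.array(P,float).reshape(-1,3),cv2.Rodrigues(E[:3,:3])[0],E[:3,3],K,m["distortion"])[0][:,0]
def W(p,P):
    P=np.array(P,float).reshape(-1,3);c,s=np.cos(p[2]),np.sin(p[2])
    return np.c_[p[0]+c*P[:,0]-s*P[:,1],p[1]+s*P[:,0]+c*P[:,1],P[:,2]]
E
python3 - <<'E'
from h import *
from scipy.optimize import minimize
T=[((-.102,.102,.126),(248,335)),((-.102,-.102,.126),(400,355)),((.102,.102,.18),(262,181)),((.102,-.102,.18),(416,199)),((-.26,.065,.01),(276,448)),((-.26,-.065,.01),(360,459))]
S=[((-.102,.102,.126),(352,222)),((-.102,-.102,.126),(364,290)),((.102,-.102,.18),(501,249)),((.102,.102,.18),(470,187)),((-.26,-.065,.0),(264,352))]
f=lambda p:np.r_[(proj("top",W(p,[a for a,_ in T]))-(np.array([b for _,b in T])*.64)).ravel(),(proj("side",W(p,[a for a,_ in S]))-(np.array([b for _,b in S])*.64)).ravel()]
r=least_squares(f,[.6,.1,-.12],loss="soft_l1");p=r.x;print(p,np.degrees(p[2]));print(f(p).reshape(-1,2).round(1))
im=cv2.imread("topraw.png").astype(int);h=cv2.cvtColor(im.astype('uint8'),cv2.COLOR_BGR2HSV)
def cen(m,box):
    z=np.zeros(m.shape,bool);x0,y0,x1,y1=box;z[y0:y1,x0:x1]=1;y,x=np.where(m&z);return np.array([x.mean(),y.mean(),len(x)])
red=cen((h[...,0]<4)&(h[...,1]>180)&(h[...,2]>100),(180,165,245,215))
org=cen((h[...,0]>4)&(h[...,0]<18)&(h[...,1]>200)&(h[...,2]>150),(170,255,240,285))
print(red,org,proj("top",W(p,[(-.044,0,.118)])),proj("top",W(p,[(-.225,0,.045)])),proj("top",W(p,[(-.225,0,.029)])))
for n,q in(("pad",(-.044,0,.118)),("face",(-.225,0,.03)),("home",(-.155,0,.03)),("pre",(-.265,0,.03))):print(n,W(p,[q])[0].round(4))
E
```

```text
[ 0.67409712  0.1287338  -0.15390555] -8.818138663311158
[[-0.1 -0.3]
 [-1.8 -0.3]
 [ 0.4 -2.5]
 [ 0.8 -1.6]
 [-0.7 -0.1]
 [ 0.2  0.5]
 [-2.2  1. ]
 [-2.9  1.4]
 [ 1.5 -2.8]
 [-0.2 -2.4]
 [-2.4  3.3]]
[210.2166065  193.17689531 277.        ] [203.90526316 271.10526316  95.        ] [[210.82639102 193.87754852]] [[203.22234396 276.47402924]] [[204.27470738 275.92937322]]
pad [0.6306 0.1355 0.118 ]
face [0.4518 0.1632 0.03  ]
home [0.5209 0.1525 0.03  ]
pre [0.4122 0.1694 0.03  ]
```

move_arm --targets '[{"dx":0.45,"dy":-0.9,"rz":0.13},{"dx":0.45,"dy":-0.9,"rz":0.13},{"dx":0.45,"dy":-0.9},{"dx":0.45,"dy":-0.9},{"dx":0.45,"dy":-0.9},{"dx":0.45,"dy":-0.9},{"dx":0.45,"dy":-0.9},{"dx":0.45,"dy":-0.9},{"dx":0.45,"dy":-0.9},{"dx":0.45,"dy":-0.9}]' --claw 0

```text
schema error: expected keys dx, dy, dz, rx, ry, rz
```

move_arm --targets '[{"dx":0.45,"dy":-0.8},{"dx":0.45,"dy":-0.8},{"dx":0.45,"dy":-0.8},{"dx":0.45,"dy":-0.8},{"dx":0.45,"dy":-0.8},{"dx":0.45,"dy":-0.8},{"dx":0.45,"dy":-0.8},{"dx":0.45,"dy":-0.8},{"dx":0.45,"dy":-0.8},{"dx":0.45,"dy":-0.8}]'

```text
schema error: expected keys dx, dy, dz, rx, ry, rz
```

move_arm --targets '[{"dx":0.45,"dy":-0.9,"dz":0,"rx":0,"ry":0,"rz":0.13},{"dx":0.45,"dy":-0.9,"dz":0,"rx":0,"ry":0,"rz":0.13},{"dx":0.45,"dy":-0.9,"dz":0,"rx":0,"ry":0,"rz":0},{"dx":0.45,"dy":-0.9,"dz":0,"rx":0,"ry":0,"rz":0},{"dx":0.45,"dy":-0.9,"dz":0,"rx":0,"ry":0,"rz":0},{"dx":0.45,"dy":-0.9,"dz":0,"rx":0,"ry":0,"rz":0},{"dx":0.45,"dy":-0.9,"dz":0,"rx":0,"ry":0,"rz":0},{"dx":0.45,"dy":-0.9,"dz":0,"rx":0,"ry":0,"rz":0},{"dx":0.45,"dy":-0.9,"dz":0,"rx":0,"ry":0,"rz":0},{"dx":0.45,"dy":-0.9,"dz":0,"rx":0,"ry":0,"rz":0}]' --claw 0

```text
t: 1.35
tcp_pos: [0.2911, 0.373, 0.231]
tool_rot: [0.077, 0.997, -0.0, -0.0]
force: [0.3, 1.1, -0.2]
finger_gap: -0.001
gripper_force: 0.0
```

move_arm --targets '[{"dx":0.45,"dy":-0.8,"dz":0,"rx":0,"ry":0,"rz":0},{"dx":0.45,"dy":-0.8,"dz":0,"rx":0,"ry":0,"rz":0},{"dx":0.45,"dy":-0.8,"dz":0,"rx":0,"ry":0,"rz":0},{"dx":0.45,"dy":-0.8,"dz":0,"rx":0,"ry":0,"rz":0},{"dx":0.45,"dy":-0.8,"dz":0,"rx":0,"ry":0,"rz":0},{"dx":0.45,"dy":-0.8,"dz":0,"rx":0,"ry":0,"rz":0},{"dx":0.45,"dy":-0.8,"dz":0,"rx":0,"ry":0,"rz":0},{"dx":0.45,"dy":-0.8,"dz":0,"rx":0,"ry":0,"rz":0},{"dx":0.45,"dy":-0.8,"dz":0,"rx":0,"ry":0,"rz":0},{"dx":0.3,"dy":-0.8,"dz":0,"rx":0,"ry":0,"rz":0}]'

```text
t: 2.6
tcp_pos: [0.4001, 0.1732, 0.2311]
tool_rot: [0.077, 0.997, -0.0, -0.0]
force: [-0.2, 0.3, -0.1]
finger_gap: 0.0
gripper_force: 0.0
```

move_arm --targets '[{"dx":0,"dy":0,"dz":-1,"rx":0,"ry":0,"rz":0},{"dx":0,"dy":0,"dz":-1,"rx":0,"ry":0,"rz":0},{"dx":0,"dy":0,"dz":-1,"rx":0,"ry":0,"rz":0},{"dx":0,"dy":0,"dz":-1,"rx":0,"ry":0,"rz":0},{"dx":0,"dy":0,"dz":-1,"rx":0,"ry":0,"rz":0},{"dx":0,"dy":0,"dz":-1,"rx":0,"ry":0,"rz":0},{"dx":0,"dy":0,"dz":-0.8,"rx":0,"ry":0,"rz":0},{"dx":0,"dy":0,"dz":-0.7,"rx":0,"ry":0,"rz":0},{"dx":0,"dy":0,"dz":-0.5,"rx":0,"ry":0,"rz":0},{"dx":0,"dy":0,"dz":0,"rx":0,"ry":0,"rz":0}]'

```text
t: 3.85
tcp_pos: [0.3993, 0.1738, 0.0306]
tool_rot: [0.077, 0.997, -0.0, -0.001]
force: [-0.4, 0.4, 0.2]
finger_gap: -0.002
gripper_force: 0.0
```

move_arm --targets '[{"dx":0.25,"dy":-0.04,"dz":0,"rx":0,"ry":0,"rz":0},{"dx":0.25,"dy":-0.04,"dz":0,"rx":0,"ry":0,"rz":0},{"dx":0.25,"dy":-0.04,"dz":0,"rx":0,"ry":0,"rz":0},{"dx":0.25,"dy":-0.04,"dz":0,"rx":0,"ry":0,"rz":0},{"dx":0.25,"dy":-0.04,"dz":0,"rx":0,"ry":0,"rz":0},{"dx":0.25,"dy":-0.04,"dz":0,"rx":0,"ry":0,"rz":0},{"dx":0.25,"dy":-0.04,"dz":0,"rx":0,"ry":0,"rz":0},{"dx":0.25,"dy":-0.04,"dz":0,"rx":0,"ry":0,"rz":0},{"dx":0.25,"dy":-0.04,"dz":0,"rx":0,"ry":0,"rz":0},{"dx":0.25,"dy":-0.04,"dz":0,"rx":0,"ry":0,"rz":0}]'

```text
t: 5.1
tcp_pos: [0.4616, 0.164, 0.0312]
tool_rot: [0.077, 0.997, -0.0, -0.001]
force: [-1.8, 2.0, 1.3]
finger_gap: 0.002
gripper_force: 1.2
```

move_arm --targets '[{"dx":0.17,"dy":-0.027,"dz":0,"rx":0,"ry":0,"rz":0},{"dx":0.17,"dy":-0.027,"dz":0,"rx":0,"ry":0,"rz":0},{"dx":0.17,"dy":-0.027,"dz":0,"rx":0,"ry":0,"rz":0},{"dx":0.17,"dy":-0.027,"dz":0,"rx":0,"ry":0,"rz":0},{"dx":0.17,"dy":-0.027,"dz":0,"rx":0,"ry":0,"rz":0},{"dx":0.17,"dy":-0.027,"dz":0,"rx":0,"ry":0,"rz":0},{"dx":0.17,"dy":-0.027,"dz":0,"rx":0,"ry":0,"rz":0},{"dx":0.17,"dy":-0.027,"dz":0,"rx":0,"ry":0,"rz":0},{"dx":0.17,"dy":-0.027,"dz":0,"rx":0,"ry":0,"rz":0},{"dx":0.17,"dy":-0.027,"dz":0,"rx":0,"ry":0,"rz":0}]'

```text
t: 6.35
tcp_pos: [0.5051, 0.1572, 0.0313]
tool_rot: [0.077, 0.997, 0.0, -0.0]
force: [-1.8, 2.0, -1.0]
finger_gap: 0.004
gripper_force: 1.1
```

move_arm --targets '[{"dx":0.04,"dy":-0.006,"dz":0,"rx":0,"ry":0,"rz":0},{"dx":0.04,"dy":-0.006,"dz":0,"rx":0,"ry":0,"rz":0},{"dx":0.04,"dy":-0.006,"dz":0,"rx":0,"ry":0,"rz":0},{"dx":0.04,"dy":-0.006,"dz":0,"rx":0,"ry":0,"rz":0},{"dx":0.04,"dy":-0.006,"dz":0,"rx":0,"ry":0,"rz":0},{"dx":0.02,"dy":-0.003,"dz":0,"rx":0,"ry":0,"rz":0},{"dx":0.02,"dy":-0.003,"dz":0,"rx":0,"ry":0,"rz":0},{"dx":0.02,"dy":-0.003,"dz":0,"rx":0,"ry":0,"rz":0},{"dx":0,"dy":0,"dz":0,"rx":0,"ry":0,"rz":0},{"dx":0,"dy":0,"dz":0,"rx":0,"ry":0,"rz":0}]'

```text
t: 7.6
tcp_pos: [0.5106, 0.1563, 0.0313]
tool_rot: [0.077, 0.997, -0.0, -0.001]
force: [-4.0, 2.1, 3.6]
finger_gap: -0.006
gripper_force: 2.3
```

move_arm --targets '[{"dx":0.03,"dy":-0.005,"dz":0,"rx":0,"ry":0,"rz":0},{"dx":0.03,"dy":-0.005,"dz":0,"rx":0,"ry":0,"rz":0},{"dx":0.03,"dy":-0.005,"dz":0,"rx":0,"ry":0,"rz":0},{"dx":0.03,"dy":-0.005,"dz":0,"rx":0,"ry":0,"rz":0},{"dx":0,"dy":0,"dz":0,"rx":0,"ry":0,"rz":0},{"dx":0,"dy":0,"dz":0,"rx":0,"ry":0,"rz":0},{"dx":0,"dy":0,"dz":0,"rx":0,"ry":0,"rz":0},{"dx":0,"dy":0,"dz":0,"rx":0,"ry":0,"rz":0},{"dx":0,"dy":0,"dz":0,"rx":0,"ry":0,"rz":0},{"dx":0,"dy":0,"dz":0,"rx":0,"ry":0,"rz":0}]'

```text
t: 8.85
tcp_pos: [0.5106, 0.1561, 0.0311]
tool_rot: [0.077, 0.997, -0.0, -0.004]
force: [-8.3, 4.0, 5.9]
finger_gap: 0.005
gripper_force: 4.5
```

move_arm --targets '[{"dx":-0.4,"dy":0.06,"dz":0,"rx":0,"ry":0,"rz":0},{"dx":-0.6,"dy":0.09,"dz":0,"rx":0,"ry":0,"rz":0},{"dx":-0.6,"dy":0.09,"dz":0.3,"rx":0,"ry":0,"rz":0},{"dx":0,"dy":0,"dz":1,"rx":0,"ry":0,"rz":0},{"dx":0,"dy":0,"dz":1,"rx":0,"ry":0,"rz":0},{"dx":0,"dy":0,"dz":1,"rx":0,"ry":0,"rz":0},{"dx":0,"dy":0,"dz":1,"rx":0,"ry":0,"rz":0},{"dx":0,"dy":0,"dz":1,"rx":0,"ry":0,"rz":0},{"dx":0,"dy":0,"dz":1,"rx":0,"ry":0,"rz":0},{"dx":0,"dy":0,"dz":1,"rx":0,"ry":0,"rz":0}]'

```text
t: 10.1
tcp_pos: [0.4736, 0.1617, 0.2149]
tool_rot: [0.077, 0.997, -0.0, 0.0]
force: [-0.3, 0.0, -0.1]
finger_gap: -0.004
gripper_force: 0.0
```

```bash
python3 - <<'E'
from h import *
im=cams.snapshot("side")[:,:,::-1];cv2.imwrite("pics/side1.png",cv2.resize(im[90:270,120:360],(800,600),interpolation=cv2.INTER_CUBIC))
p=[0.67409712,0.1287338,-0.15390555]
print(((proj("side",W(p,[(-.155,.05,.045),(-.155,-.05,.045),(-.155,-.05,.013)]))-[120,90])*3.333).round())
E
```

```text
[[288. 307.]
 [294. 384.]
 [299. 419.]]
```

View pics/side1.png

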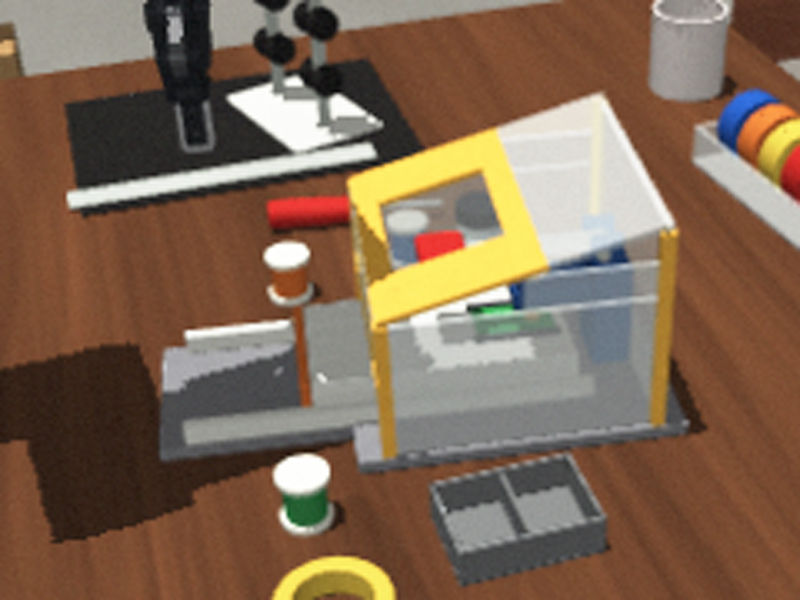

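The side view shows the orange face at about (300,355) in the crop, in its home position, and the spools have not moved. Next I go above the window.

move_arm --targets '[{"dx":0,"dy":0,"dz":0.8,"rx":0,"ry":0,"rz":0},{"dx":0.5,"dy":-0.08,"dz":0,"rx":-0.015,"ry":-0.1,"rz":0},{"dx":0.8,"dy":-0.13,"dz":0,"rx":-0.015,"ry":-0.1,"rz":0},{"dx":0.8,"dy":-0.13,"dz":0,"rx":0,"ry":0,"rz":0},{"dx":0.8,"dy":-0.13,"dz":0,"rx":0,"ry":0,"rz":0},{"dx":0.8,"dy":-0.13,"dz":0,"rx":0,"ry":0,"rz":0},{"dx":0.8,"dy":-0.14,"dz":0,"rx":0,"ry":0,"rz":0},{"dx":0.8,"dy":-0.14,"dz":0,"rx":0,"ry":0,"rz":0},{"dx":0.9,"dy":-0.16,"dz":0,"rx":0,"ry":0,"rz":0},{"dx":0,"dy":0,"dz":0,"rx":0,"ry":0,"rz":0}]'

```text
t: 11.4
tcp_pos: [0.6299, 0.1353, 0.2333]
tool_rot: [0.077, 0.996, -0.004, 0.053]
force: [-0.3, 1.0, 0.6]
finger_gap: -0.004
gripper_force: 0.0
```

```bash
python3 - <<'E'
from h import *
for n,b in(("top",(130,100,290,220)),("side",(200,60,360,180))):
    im=cams.snapshot(n)[:,:,::-1];cv2.imwrite(f"pics/{n}2.png",cv2.resize(im[b[1]:b[3],b[0]:b[2]],(800,600),interpolation=cv2.INTER_CUBIC))
E
```

```text
(no output)
```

View pics/top2.png

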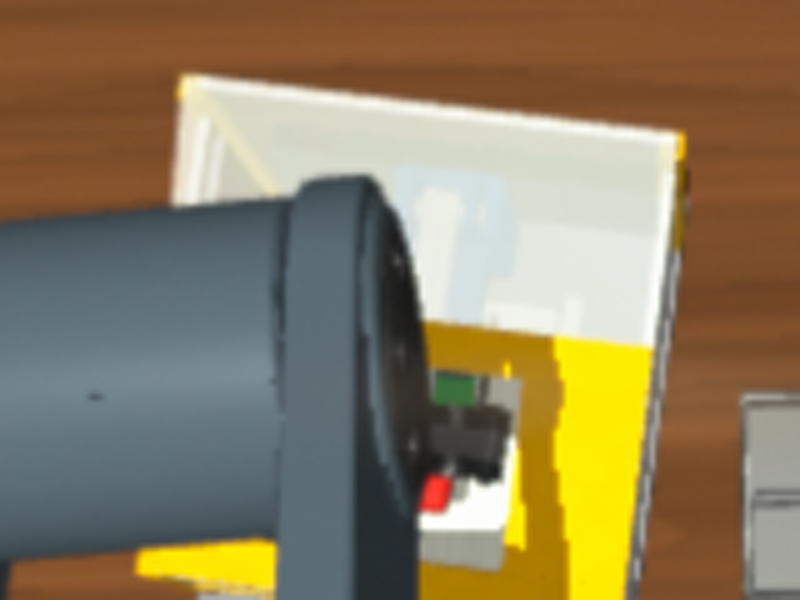

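View pics/side2.png

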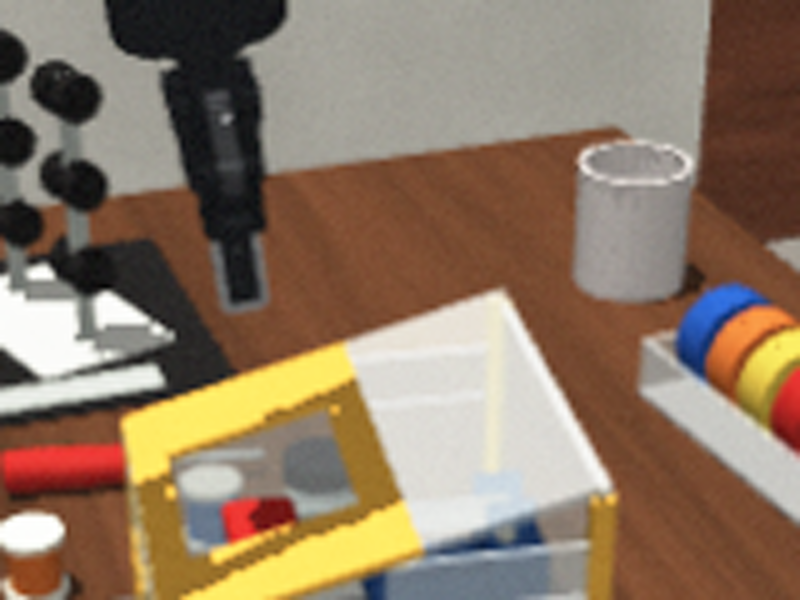

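The top view shows the fingers over the right part of the window, near (465,440). The side view shows the tip at (240,308), above and in line with the red pad at (258,520). I'll check the finger linkage width and the tip offset numerically.

```bash
python3 - <<'E'
from h import *
p=[0.67409712,0.1287338,-0.15390555]
t=np.array([.6299,.1353,.2333])
print("side tip",(proj("side",[t])-[200,60])*5,"dropped",(proj("side",[t-[0,0,.115]])-[200,60])*5,"pad pred",(proj("side",W(p,[(-.044,0,.118)]))-[200,60])*5)
for z in(.24,.27,.3):
  for w in(.02,.03,.04,.05):
    a=W(p,[(-.0447,-w,z)]);print(z,w,((proj("top",a)-[130,100])*5).round()[0])
print("win",((proj("top",W(p,[(-.0835,-.05,.131),(-.0045,-.05,.152)]))-[130,100])*5).round())
E
```

```text
side tip [[240.94722928 300.07991356]] dropped [[251.0378055  517.96502293]] pad pred [[252.38425733 518.05361528]]
0.24 0.02 [413. 436.]
0.24 0.03 [440. 440.]
0.24 0.04 [467. 443.]
0.24 0.05 [494. 447.]
0.27 0.02 [403. 424.]
0.27 0.03 [431. 428.]
0.27 0.04 [458. 431.]
0.27 0.05 [486. 435.]
0.3 0.02 [391. 411.]
0.3 0.03 [420. 414.]
0.3 0.04 [449. 418.]
0.3 0.05 [478. 422.]
win [[504. 573.]
 [526. 381.]]
```

move_arm --targets '[{"dx":0.06,"dy":-0.01,"dz":-0.5,"rx":0,"ry":0,"rz":0},{"dx":0.06,"dy":-0.01,"dz":-0.5,"rx":0,"ry":0,"rz":0},{"dx":0,"dy":0,"dz":-0.5,"rx":0,"ry":0,"rz":0},{"dx":0,"dy":0,"dz":-0.5,"rx":0,"ry":0,"rz":0},{"dx":0,"dy":0,"dz":-0.5,"rx":0,"ry":0,"rz":0},{"dx":0,"dy":0,"dz":-0.5,"rx":0,"ry":0,"rz":0},{"dx":0,"dy":0,"dz":-0.5,"rx":0,"ry":0,"rz":0},{"dx":0,"dy":0,"dz":-0.5,"rx":0,"ry":0,"rz":0},{"dx":0,"dy":0,"dz":-0.3,"rx":0,"ry":0,"rz":0},{"dx":0,"dy":0,"dz":0,"rx":0,"ry":0,"rz":0}]'

```text
t: 12.75
tcp_pos: [0.6319, 0.1352, 0.1255]
tool_rot: [0.077, 0.996, -0.004, 0.052]
force: [-0.6, 0.1, -0.0]
finger_gap: -0.0
gripper_force: 0.0
```

```bash
python3 - <<'E'
from h import *
n,b="side",(200,60,360,180)
im=cams.snapshot(n)[:,:,::-1];cv2.imwrite(f"pics/{n}3.png",cv2.resize(im[b[1]:b[3],b[0]:b[2]],(800,600),interpolation=cv2.INTER_CUBIC))
E
```

```text
(no output)
```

View pics/side3.png

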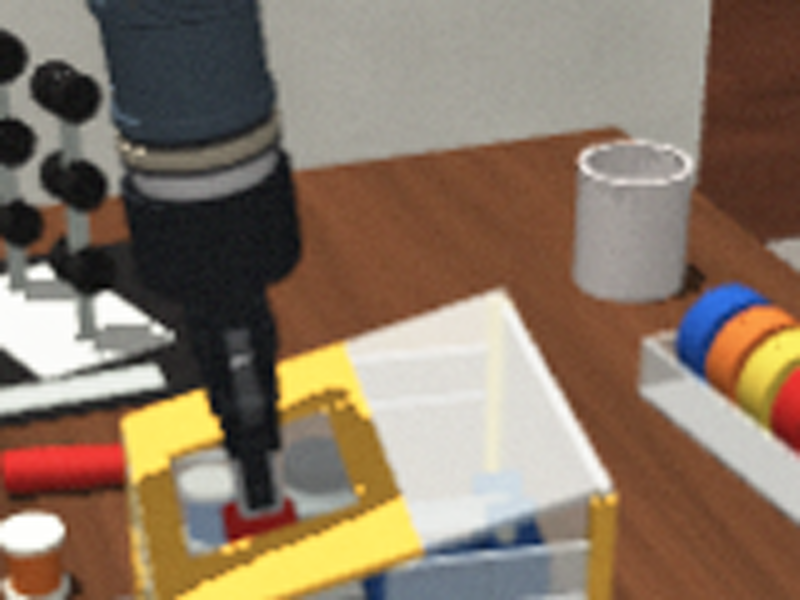

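The fingertips are inside the window, just above the red pad (tip at (262,505)), clear of the frame all round. Pressing now.

move_arm --targets '[{"dx":0,"dy":0,"dz":-0.2,"rx":0,"ry":0,"rz":0},{"dx":0,"dy":0,"dz":-0.2,"rx":0,"ry":0,"rz":0},{"dx":0,"dy":0,"dz":-0.2,"rx":0,"ry":0,"rz":0},{"dx":0,"dy":0,"dz":-0.2,"rx":0,"ry":0,"rz":0},{"dx":0,"dy":0,"dz":-0.2,"rx":0,"ry":0,"rz":0},{"dx":0,"dy":0,"dz":-0.2,"rx":0,"ry":0,"rz":0},{"dx":0,"dy":0,"dz":-0.1,"rx":0,"ry":0,"rz":0},{"dx":0,"dy":0,"dz":-0.1,"rx":0,"ry":0,"rz":0},{"dx":0,"dy":0,"dz":0,"rx":0,"ry":0,"rz":0},{"dx":0,"dy":0,"dz":0,"rx":0,"ry":0,"rz":0}]'

```text
t: 14.05
tcp_pos: [0.633, 0.1352, 0.0917]
tool_rot: [0.077, 0.996, -0.004, 0.054]
force: [0.2, 0.0, 3.8]
finger_gap: -0.002
gripper_force: 2.3
```

move_arm --targets '[{"dx":0,"dy":0,"dz":-0.04,"rx":0,"ry":0,"rz":0},{"dx":0,"dy":0,"dz":-0.04,"rx":0,"ry":0,"rz":0},{"dx":0,"dy":0,"dz":-0.04,"rx":0,"ry":0,"rz":0},{"dx":0,"dy":0,"dz":-0.04,"rx":0,"ry":0,"rz":0},{"dx":0,"dy":0,"dz":0,"rx":0,"ry":0,"rz":0},{"dx":0,"dy":0,"dz":0,"rx":0,"ry":0,"rz":0},{"dx":0,"dy":0,"dz":0,"rx":0,"ry":0,"rz":0},{"dx":0,"dy":0,"dz":0,"rx":0,"ry":0,"rz":0},{"dx":0,"dy":0,"dz":0,"rx":0,"ry":0,"rz":0},{"dx":0,"dy":0,"dz":0,"rx":0,"ry":0,"rz":0}]'

```text
t: 15.3
tcp_pos: [0.6334, 0.1352, 0.0892]
tool_rot: [0.077, 0.996, -0.004, 0.054]
force: [-2.2, 0.2, 11.9]
finger_gap: -0.002
gripper_force: 6.0
```

move_arm --targets '[{"dx":0,"dy":0,"dz":-0.04,"rx":0,"ry":0,"rz":0},{"dx":0,"dy":0,"dz":-0.02,"rx":0,"ry":0,"rz":0},{"dx":0,"dy":0,"dz":0,"rx":0,"ry":0,"rz":0},{"dx":0,"dy":0,"dz":0,"rx":0,"ry":0,"rz":0},{"dx":0,"dy":0,"dz":0,"rx":0,"ry":0,"rz":0},{"dx":0,"dy":0,"dz":0,"rx":0,"ry":0,"rz":0},{"dx":0,"dy":0,"dz":0,"rx":0,"ry":0,"rz":0},{"dx":0,"dy":0,"dz":0,"rx":0,"ry":0,"rz":0},{"dx":0,"dy":0,"dz":0,"rx":0,"ry":0,"rz":0},{"dx":0,"dy":0,"dz":0,"rx":0,"ry":0,"rz":0}]'

```text
t: 16.55
tcp_pos: [0.6335, 0.1352, 0.0889]
tool_rot: [0.077, 0.996, -0.004, 0.055]
force: [-4.4, -0.2, 17.4]
finger_gap: 0.0
gripper_force: 9.1
```

The tip stopped at 89 mm while the force kept rising, so the lever is on its stop, and it has been held there for over 1 s. Now I withdraw straight up, gently.

move_arm --targets '[{"dx":0,"dy":0,"dz":0.15,"rx":0,"ry":0,"rz":0},{"dx":0,"dy":0,"dz":0.2,"rx":0,"ry":0,"rz":0},{"dx":0,"dy":0,"dz":0.3,"rx":0,"ry":0,"rz":0},{"dx":0,"dy":0,"dz":0.3,"rx":0,"ry":0,"rz":0},{"dx":0,"dy":0,"dz":0.4,"rx":0,"ry":0,"rz":0},{"dx":0,"dy":0,"dz":0.6,"rx":0,"ry":0,"rz":0},{"dx":0,"dy":0,"dz":0.8,"rx":0,"ry":0,"rz":0},{"dx":0,"dy":0,"dz":1,"rx":0,"ry":0,"rz":0},{"dx":0,"dy":0,"dz":1,"rx":0,"ry":0,"rz":0},{"dx":0,"dy":0,"dz":1,"rx":0,"ry":0,"rz":0}]'

```text
t: 17.8
tcp_pos: [0.6314, 0.1351, 0.2304]
tool_rot: [0.077, 0.996, -0.004, 0.052]
force: [0.6, -0.3, -0.2]
finger_gap: -0.003
gripper_force: 0.0
```

move_arm --targets '[{"dx":0,"dy":0,"dz":0.6,"rx":0,"ry":0,"rz":0},{"dx":-0.8,"dy":0.12,"dz":0,"rx":0,"ry":0,"rz":0},{"dx":-1,"dy":0.15,"dz":0,"rx":0,"ry":0,"rz":0},{"dx":-1,"dy":0.15,"dz":0,"rx":0,"ry":0,"rz":0},{"dx":-1,"dy":0.15,"dz":0,"rx":0,"ry":0,"rz":0},{"dx":-1,"dy":0.15,"dz":0,"rx":0,"ry":0,"rz":0},{"dx":-0.5,"dy":0.1,"dz":0,"rx":0,"ry":0,"rz":0},{"dx":0,"dy":0,"dz":0,"rx":0,"ry":0,"rz":0},{"dx":0,"dy":0,"dz":0,"rx":0,"ry":0,"rz":0},{"dx":0,"dy":0,"dz":0,"rx":0,"ry":0,"rz":0}]'

```text
t: 19.05
tcp_pos: [0.5008, 0.1555, 0.2446]
tool_rot: [0.077, 0.996, -0.004, 0.053]
force: [-0.1, 0.4, -0.6]
finger_gap: 0.0
gripper_force: 0.0
```

```bash
python3 - <<'E'
from h import *
im=cams.snapshot("side")[:,:,::-1];cv2.imwrite("pics/side4.png",cv2.resize(im[90:270,120:360],(800,600),interpolation=cv2.INTER_CUBIC))
E
```

```text
(no output)
```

View pics/side4.png

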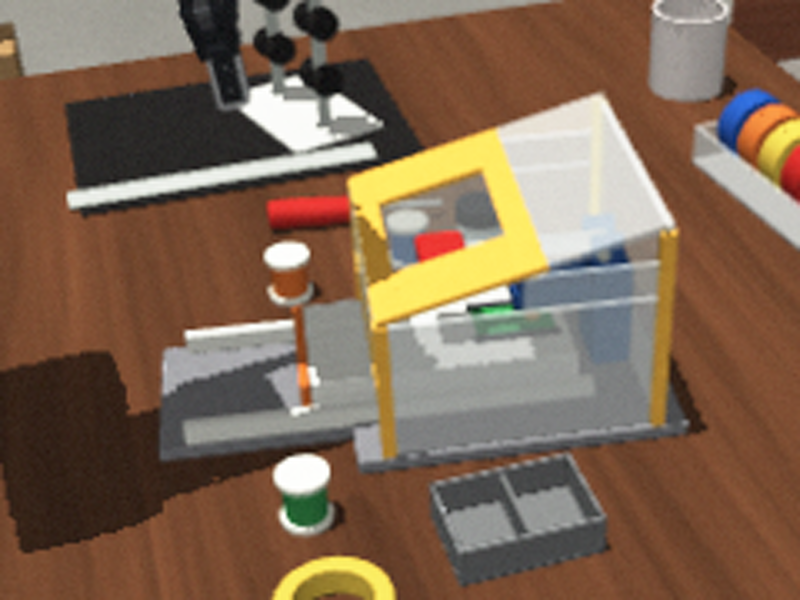

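The red pad is back up at (440,245), as before pressing. The carriage is home at (300,355), nothing else has moved, and the arm is clear.

```bash
python3 -c "
from station import order
print(order.sign_off())"
```

```text
the job is handed in; nothing more can be done
None
```

I pushed the carriage home, held the lever on its stop for over a second and let it spring back up, then withdrew the arm clear and handed the job in at about 19 s; sign-off returned no verdict.

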